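# Refit the speed knob on a potter's wheel controller

## Task

The speed knob of the potter's wheel came off for cleaning and lies on the bench. Pick it up and put it back on the controller: find by feel the turn at which its flat-sided bore slips over the half-moon spindle, then press it down until it snaps and sits fully home on the dial. Never force or hammer it down; let go of it at the end, and leave the basin, mug and wooden paddle where they are.

Things in the scene. Friction and masses are not known exactly. Their poses are not given: they have to be found in the camera images.
- controller: Heavy grey speed-control box, fixed to the bench: 170 (x) x 130 (y) x 60 mm high, dark rocker switch near one end (its -x end), round dial plate with tick marks on top. The origin is at the bench surface straight below the spindle axis (the box reaches from -100 to +70 mm in x); x points away from the rocker along the box, z up. Its yaw varies by up to 20 degrees either way from the robot's x.
- dial_centre (a point): Point on the box's flat top face (60 mm above the bench) where the upright spindle's axis meets it; axes as the box's. The knob is home when its underside lies on this face, on this axis.
- spindle_top (a point): Centre of the steel spindle's top, 17 mm above the dial face; axes as the box's, not the spindle's. 16 mm thick, top edges chamfered 1.6 to 2 mm; one side is cut to a flat 1 mm from the axis over its full height (half-moon). It can turn but is stiff (0.05 N m). Its angle is not reported: the flat faces anywhere within 70 degrees either side of the box's +x.
- clip (a point): Point on the spindle axis level with the tops of two sprung steel clip jaws, 10 mm above the dial face. They stand on the box's +y and -y sides of the spindle, bulging to 20 mm from the axis, and give way inward to snap over a lip inside the knob's skirt.
- knob_mid (a point): The loose white plastic knob, about 100 g, standing upright on the bench, bore down. Point on its axis half-way up, 22.5 mm above its underside; z up, x towards its pointer (at the start within 60 degrees of the robot's x). 45 mm tall: a round skirt 52 mm across and 21 mm high with a bar grip on top.
- knob_grip (a point): Middle of the knob's bar grip, on the knob's axis, 33 mm above its underside, axes as the knob. The bar is 12 mm wide across y and 24 mm tall (21 to 45 mm above the underside), parallel-sided to 20 mm either side of the axis in x, then narrowing to a pointer tip 36 mm ahead in +x.
- knob_bore (a point): Mouth of the D-shaped bore on the knob's axis, 3 mm above its underside; 16 mm deep, 0.8 mm clear of the spindle, its flat towards the pointer: it fits only with the pointer the way the spindle's flat faces (+-15 degrees or so, a little more by turning the spindle along). At a wrong turn the knob rests with its underside 14 mm above the dial face; at the right one it drops until the clip stops it at 8 mm; 10 to 15 N snaps it home.
- basin: Pinkish bowl 110 mm across and 50 mm high, a bystander; origin at the centre of its underside.
- mug: White mug 76 mm across and 90 mm high, a bystander; origin at the centre of its underside.
- paddle: Wooden spatula, 260 mm long, lying on the bench, a bystander; origin at its underside, x along it.
Mind the look-alikes: they are no part of the job. Of the things shaped like the part that bears knob_mid, the white one is meant. Of the things shaped like the controller, the grey one is meant.

How it is judged (in metres and radians):
At the end, for the whole second after the job is handed in: The knob is on the spindle, upright within 4.5 degrees and within 3 mm of the spindle's axis, its underside within 2 mm of the dial face (snapped home), and released (z of knob_mid in the frame of dial_centre between 0.0205 and 0.0245 m and horizontal distance between knob_mid and dial_centre below 0.003 m and angle between knob_mid's own z axis and vertical below 0.08 rad); the robot touches nothing.
It fails at once if the basin is shoved more than 40 mm (distance of basin from where it was at the start of the episode above 0.04 m).
It fails at once if the mug is shoved more than 40 mm (distance of mug from where it was at the start of the episode above 0.04 m).
It fails at once if the paddle is shoved more than 40 mm (distance of paddle from where it was at the start of the episode above 0.04 m).
It fails at once if the knob is hammered or forced down on the controller with more than 90 N (contact force between knob and controller above 90 N).
It also fails if it takes over 64 s, if anything falls off the work surface, if the arm or the gripper's body presses on something with over 40 N, if the wrist force passes 120 N, or if a joint passes its speed limit or range.

## Robot

A 6-joint arm with a two-finger parallel gripper is mounted at the origin on the work surface. World frame = base frame: x ahead of the robot, y to its left, z up, the work surface at z = 0. Lengths are in m, angles in degrees, forces in N, time in s.
With the tool pointing down it reaches from about 0.35 to 0.975 m from the base axis. Payload 4.9 kg.
Tool frame: the origin (TCP) lies at the very end of the fingers, on their centre line; the grasp point (between the pads) lies bot.tcp_to_grasp behind it (bot.tcp_to_grasp is the distance from the TCP to the grasp point, in m); z points along the fingers, y is the line along which they close (so a half turn about z gives the same grasp; the last joint's range is limited). The gripper opens to 85 mm and grips with 20 to 120 N. Pads are 22 mm wide; open, the fingers measure 114 mm over their backs; the gripper's body (76 mm by 85 mm) begins 54 mm behind the grasp point. The pads swing forward as they close: fully open they stand 13 mm farther back than shut.
Start: joints at [64.286, 3.019, 92.412, -0, 84.569, -6.818], TCP at [0.202, 0.591, 0.231] pointing down, gripper open.
Joint ranges: [-172.51, 172.51], [-57.92, 126.97], [3.15, 148.05], [-58.71, 238.71], [5.1, 150.11], [-179.66, 179.66]. Speed limits (degrees/s): [147.25, 147.25, 180, 180, 180, 180].

## Interface

Orientations are given as a 3x3 rotation matrix whose columns are the frame's x, y, z axes.
In Python, from plant import bot gives the robot as it stands.
- The arm moves only by the shell command python3 -m inch 'ROWS' [FORCE]. ROWS is JSON, a list of rows, each a list of 5 numbers: the closure, from -1 (fully open) to 1 (shut), so that 0 is half open, then the shift along the tool's x, y, z each as a share of 30 mm, from -1 to 1, then the turn about the tool's z as a share of 180 degrees, from -1 to 1. In form: [[jaw, x, y, z, twist], ...]. A call has 1 to 10 rows; each row shifts and turns the commanded pose from where the row before left it, along the tool's axes as they then stand; what a row does not reach is not made up. A row lasts 1/12 s, in which the tool goes at most 41.7 mm and 7.16 degrees, less where a joint would pass 70% of its speed; a pose out of reach is approached as far as the arm can. A call with a number of a shift or a turn outside -1 to 1 is refused whole. A call with a gripper value outside its range is refused whole. The fingers move at their own pace and stop on an object; FORCE is the grip in N (left out, the last holds). Time passes only in rows, so rows that do not move let the fingers close. It gives the time, the measured TCP pose, the force, the opening and the grip force at its end, in the units of the state.
- bot.observe(): the state, without advancing time (a new reading comes with each control period).
- bot.get_image(name): name is "scene" or "top" or "wrist"; returns the picture (400x640x3 uint8, red, green, blue); there is no depth.
- bot.camera_info(name): a dict with "fx", "fy", "cx", "cy" (pixels), "cam_to_world" (4x4, takes a point from camera to world coordinates). Camera axes: x right, y down, z forward; pixel columns grow to the right and rows downward; lengths in m; the calibration is good to about 2 mm. A picture is of the moment at which its call begins: read the wrist's pose just before it. camera_info takes no time and is no camera call; for the wrist camera it gives the pose at the moment of the call.
- bot.hand_in(): hands the job in; it is judged then, once.
Trained networks look in the newest picture that a camera, given by its name, has taken for a name from the list of things; names that differ only in an ending like _2 or _b are one class to them, and where a whole thing is asked for, a point or a joint stands for the part that bears it (a point fixed in the world has none). Each returns a list of dicts, best first, with "p" (0 to 1); they miss things now and then, are a little off and sometimes report something else, mostly with a low value. They report only what shows in the picture. A call takes as long as a camera call. They do not tell look-alikes from the thing itself.
- bot.boxes_of(camera, thing): "location" ([x, y, z] in m, in world coordinates, good to about 4 mm: the middle of the surface that is visible of it).
- bot.cut_out(camera, thing): "mask" (400x640 bool, what is visible of it).
- bot.landmark_of(camera, thing): "location" ([x, y, z] in m, in world coordinates, good to about 4 mm: a listed point, or the origin of a listed thing).
The state is a dict: "time_s": time; "joints": joint angles; "qvel": joint speeds; "joint_torque": joint torques, N m; "position": TCP position; "ee_rot": TCP orientation; "contact_force": force on the tool from outside, world axes, zero at the start; "wrist_torque": the same for the moment, N m; "finger_gap": finger opening in m; "grip_force": force on a finger pad.
Only numpy, scipy, OpenCV 4.12 (cv2) and the standard library are available. Lean on these libraries where they do the work, as an engineer would, in place of code of your own. Each camera call takes 0.05 s, during which the arm holds its last target. There are 200 camera calls.

## Working session

There is one attempt and no reset: what is moved stays moved. The work goes in short steps, Python scripts to look and compute and a shell command to move; the robot and the scene stay as the last step left them, time stands still between calls to the robot, and variables do not carry over. Pictures are saved under pics/ and viewed, at most 10 in all, crops included, and the job is handed in when it is done.

```bash
mkdir -p pics; python3 - <<'E'
from plant import bot
import cv2,numpy as np
s=bot.observe();print(s['time_s'],s['position'],np.round(s['ee_rot'],3).tolist(),s['finger_gap'],bot.tcp_to_grasp)
ims=[]
for c in("scene","top"):
    im=bot.get_image(c);cv2.imwrite(f"pics/{c}0.png",im[:,:,::-1])
    for t in("knob_mid","knob_grip","dial_centre","spindle_top","controller","basin","mug","paddle"):
        print(c,t,[(np.round(d['location'],3).tolist(),round(d['p'],2)) for d in bot.landmark_of(c,t)])
E
```

```text
0.0 [0.20212102 0.59077054 0.23008226] [[-0.946, 0.324, -0.001], [0.324, 0.946, -0.002], [0.0, -0.002, -1.0]] 0.08542681839565812 0.0187
scene knob_mid [([0.368, -0.155, 0.021], 0.87), ([0.476, -0.183, 0.025], 0.85), ([0.452, -0.077, 0.022], 0.63), ([0.723, -0.274, -0.004], 0.6)]
scene knob_grip [([0.46, -0.078, 0.035], 0.93), ([0.366, -0.159, 0.032], 0.53), ([0.47, -0.184, 0.029], 0.52)]
scene dial_centre [([0.33, 0.401, 0.061], 0.8), ([0.536, 0.214, 0.055], 0.63)]
scene spindle_top [([0.336, 0.398, 0.078], 0.85), ([0.535, 0.209, 0.076], 0.77), ([0.476, -0.187, 0.024], 0.75)]
scene controller [([0.533, 0.21, 0.002], 0.92), ([0.333, 0.402, -0.0], 0.88), ([0.479, -0.187, 0.002], 0.23)]
scene basin [([0.767, 0.014, -0.003], 0.83)]
scene mug [([0.741, 0.227, -0.0], 0.6)]
scene paddle [([0.726, -0.274, 0.0], 0.7)]
top knob_mid [([0.471, -0.186, 0.023], 0.81), ([0.452, -0.077, 0.021], 0.75), ([0.369, -0.157, 0.019], 0.56), ([0.474, -0.184, -0.0], 0.55), ([0.74, 0.226, 0.001], 0.3)]
top knob_grip [([0.454, -0.078, 0.034], 0.7), ([0.474, -0.183, 0.035], 0.6), ([0.369, -0.161, 0.034], 0.58)]
top dial_centre [([0.332, 0.397, 0.06], 0.95), ([0.53, 0.214, 0.056], 0.56)]
top spindle_top [([0.337, 0.398, 0.074], 0.93), ([0.531, 0.217, 0.074], 0.66), ([0.741, 0.224, -0.0], 0.63)]
top controller [([0.535, 0.217, -0.002], 0.87), ([0.334, 0.402, -0.0], 0.73)]
top basin [([0.771, 0.015, 0.004], 0.58)]
top mug [([0.741, 0.226, -0.0], 0.79)]
top paddle [([0.722, -0.276, 0.001], 0.64)]
```

View pics/top0.png

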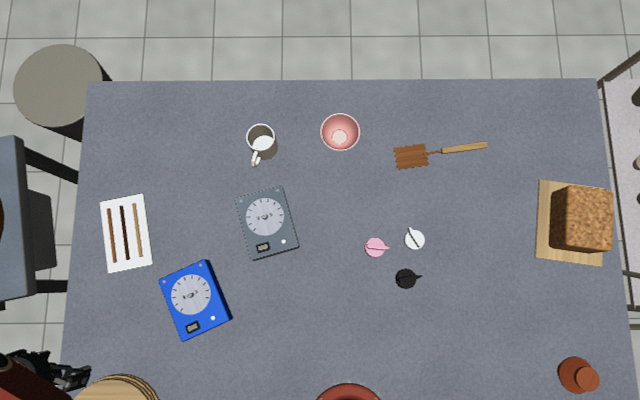

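View pics/scene0.png

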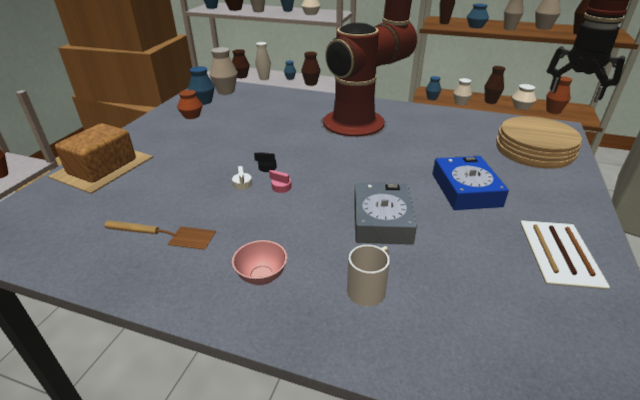

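```bash
python3 - <<'E'
from plant import bot
import numpy as np
for c in("scene","top"):
    i=bot.camera_info(c);T=np.linalg.inv(np.array(i['cam_to_world']))
    for p in([.368,-.157,.045],[.474,-.184,.045],[.454,-.078,.045],[.333,.4,.077],[.533,.214,.077]):
        q=T@np.r_[p,1];print(c,p,np.round([i['fx']*q[0]/q[2]+i['cx'],i['fy']*q[1]/q[2]+i['cy']]))
E
```

```text
scene [0.368, -0.157, 0.045] [267. 153.]
scene [0.474, -0.184, 0.045] [241. 170.]
scene [0.454, -0.078, 0.045] [281. 173.]
scene [0.333, 0.4, 0.077] [474. 170.]
scene [0.533, 0.214, 0.077] [385. 200.]
top [0.368, -0.157, 0.045] [407. 280.]
top [0.474, -0.184, 0.045] [416. 239.]
top [0.454, -0.078, 0.045] [376. 247.]
top [0.333, 0.4, 0.077] [188. 296.]
top [0.533, 0.214, 0.077] [264. 216.]
```

Top view: the white knob is at about (415,239), with its pointer up-left. The grey box is at (265,217), with the blue look-alike at (195,300). Scene view agrees: white knob at (241,178), grey box at (385,210). I'll go by way of the grey box so the wrist camera can see the spindle.

```bash
python3 -m inch '[[-1,-0.84,-0.54,0,0],[-1,-0.84,-0.54,0,0],[-1,-0.84,-0.54,0,0],[-1,-0.84,-0.54,0,0],[-1,-0.84,-0.54,0,0],[-1,-0.84,-0.54,0,0],[-1,-0.84,-0.54,0,0],[-1,-0.84,-0.54,0,0]]' >/dev/null; python3 -m inch '[[-1,-0.84,-0.54,0,0],[-1,-0.84,-0.54,0,0],[-1,-0.84,-0.54,0,0],[-1,-0.84,-0.54,0,0],[-1,-0.84,-0.54,0,0],[-1,-0.84,-0.54,0,0],[-1,-0.84,-0.54,0,0],[-1,0,0,0,0],[-1,0,0,0,0]]'
cat > look.py <<'E'
from plant import bot
import cv2,numpy as np,sys
def look(n):
    s=bot.observe();i=bot.camera_info("wrist");im=bot.get_image("wrist");cv2.imwrite(f"pics/{n}.png",im[:,:,::-1])
    T=np.array(i['cam_to_world'])
    K=np.array([[i['fx'],0,i['cx']],[0,i['fy'],i['cy']],[0,0,1]])
    def proj(p):
        q=np.linalg.inv(T)@np.r_[p,1];q=K@q[:3];return q[:2]/q[2]
    def ray(u,v,z):
        d=T[:3,:3]@np.linalg.inv(K)@[u,v,1];return T[:3,3]+d*(z-T[2,3])/d[2]
    return s,im,T,proj,ray
def lm(t,c="wrist"):
    for d in bot.landmark_of(c,t):print(t,np.round(d['location'],4).tolist(),round(d['p'],2))
E
python3 - <<'E'
from look import *
s,im,T,p,r=look("w1");print(s['position'],T[:3,3],p([.533,.214,.077]))
for t in("dial_centre","spindle_top","clip","controller"):lm(t)
E
```

```text
time_s: 2.32
position: [0.482, 0.238, 0.2313]
ee_rot: [[-0.945, 0.327, -0.0], [0.327, 0.945, 0.0], [0.0, 0.0, -1.0]]
contact_force: [-1.1, 1.8, -0.5]
finger_gap: 0.0856
grip_force: 0.0
[0.48197464 0.23795679 0.23131298] [0.40716127 0.2647256  0.3728091 ] [318.20298377 232.4484639 ]
dial_centre [0.5349, 0.2176, 0.0553] 0.62
spindle_top [0.5317, 0.2147, 0.0791] 0.87
clip [0.5314, 0.215, 0.0703] 0.71
clip [0.5319, 0.2156, 0.0776] 0.26
controller [0.5331, 0.214, 0.0067] 0.63
controller [0.3363, 0.4011, -0.0019] 0.58
```

View pics/w1.png

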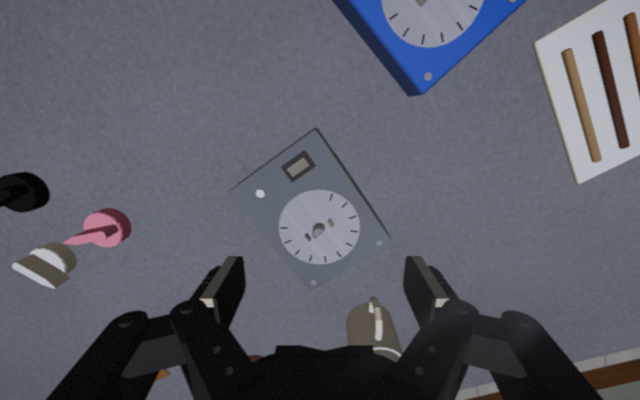

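The grey dial is at (319,227) with the half-moon spindle at (318,232). I'll zoom in on it, warped to the world axes.

```bash
python3 - <<'E'
from look import *
s,im,T,p,r=look("w2")
def warp(c,z,h,n=300):
    w=np.float32([[c[0]+h,c[1]+h],[c[0]+h,c[1]-h],[c[0]-h,c[1]-h],[c[0]-h,c[1]+h]])
    src=np.float32([p([a,b,z]) for a,b in w]);H=cv2.getPerspectiveTransform(src,np.float32([[0,0],[n,0],[n,n],[0,n]]))
    return cv2.warpPerspective(im,H,(n,n),flags=cv2.INTER_CUBIC)
# up=+x, left=+y
cv2.imwrite("pics/w2w.png",np.hstack([warp((.533,.214),.06,.11),warp((.533,.214),.077,.025)])[:,:,::-1])
E
```

```text
(no output)
```

View pics/w2w.png

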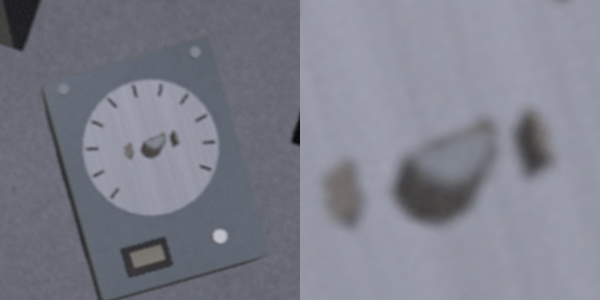

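The flat's edge runs from (412,158) to (490,121), so its normal is at about +25° in world. The box yaw is about 14°, and the axis is near (0.5335, 0.214). Now to the knob.

```bash
python3 -m inch '[[-1,-0.31,-0.96,0,0],[-1,-0.31,-0.96,0,0],[-1,-0.31,-0.96,0,0],[-1,-0.31,-0.96,0,0],[-1,-0.31,-0.96,0,0],[-1,-0.31,-0.96,0,0],[-1,-0.31,-0.96,0,0]]' >/dev/null; python3 -m inch '[[-1,-0.31,-0.96,0,0],[-1,-0.31,-0.96,0,0],[-1,-0.31,-0.96,0,0],[-1,-0.31,-0.96,0,0],[-1,-0.31,-0.96,0,0],[-1,-0.31,-0.96,0,0],[-1,-0.31,-0.96,0,0]]' >/dev/null;  python3 -m inch '[[-1,0,0,0,0.039],[-1,0,0,0,0.039],[-1,0,0,0,0.039],[-1,0,0,0,0.039],[-1,0,0,0,0.039],[-1,0,0,0,0.039],[-1,0,0,0,0.039],[-1,0,0,0,0.039],[-1,0,0,0,0.039]]' >/dev/null; python3 -m inch '[[-1,0,0,0,0.039],[-1,0,0,0,0.039],[-1,0,0,0,0.039],[-1,0,0,0,0.039],[-1,0,0,0,0.039],[-1,0,0,0,0.039],[-1,0,0,0,0.039],[-1,0,0,0,0.039],[-1,0,0,0,0.039],[-1,0,0,0,0]]'
cat >> look.py <<'E'
def warp(im,p,c,z,h,n=300):
    w=np.float32([[c[0]+h,c[1]+h],[c[0]+h,c[1]-h],[c[0]-h,c[1]-h],[c[0]-h,c[1]+h]])
    src=np.float32([p([a,b,z]) for a,b in w]);H=cv2.getPerspectiveTransform(src,np.float32([[0,0],[n,0],[n,n],[0,n]]))
    return cv2.warpPerspective(im,H,(n,n),flags=cv2.INTER_CUBIC)
E
python3 - <<'E'
from look import *
s,im,T,p,r=look("w3")
for t in("knob_mid","knob_grip","knob_bore"):lm(t)
cv2.imwrite("pics/w3w.png",warp(im,p,(.474,-.185),.045,.045,450)[:,:,::-1])
E
```

```text
time_s: 5.37
position: [0.4741, -0.184, 0.2314]
ee_rot: [[0.822, 0.569, 0.0], [0.569, -0.822, -0.0], [0.0, 0.0, -1.0]]
contact_force: [0.1, 0.1, 0.2]
finger_gap: 0.0852
grip_force: 0.0
knob_mid [0.4759, -0.1872, 0.0212] 0.89
knob_mid [0.456, -0.0813, 0.0247] 0.8
knob_mid [0.3704, -0.158, 0.0236] 0.6
knob_grip [0.4575, -0.075, 0.0294] 0.98
knob_grip [0.3702, -0.1629, 0.0365] 0.97
knob_grip [0.4715, -0.1856, 0.0358] 0.96
knob_bore [0.4549, -0.0769, 0.001] 0.92
knob_bore [0.372, -0.1578, 0.002] 0.73
knob_bore [0.474, -0.1839, 0.0031] 0.6
knob_bore [0.7237, -0.2723, 0.0045] 0.33
```

View pics/w3w.png

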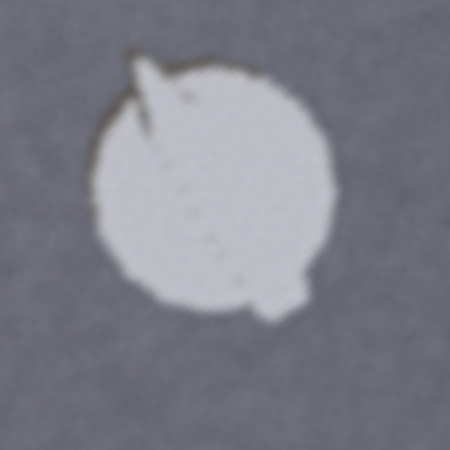

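The bar runs from its rear at (291,309) to the tip at (140,58). That puts the yaw at about 32.5° and the axis near (0.476, -0.187). I'll descend and grasp with the fingertips just above the skirt.

```bash
python3 -m inch '[[-1,0,0.12,0.8,0.012],[-1,0,0,0.9,0],[-1,0,0,0.9,0],[-1,0,0,0.9,0],[-1,0,0,0.9,0],[-1,0,0,0.9,0],[-1,0,0,0.7,0],[-1,0,0,0.5,0],[-1,0,0,0.4,0],[-1,0,0,0,0]]'; python3 -m inch '[[0,0,0,0,0],[0.3,0,0,0,0],[0.5,0,0,0,0],[0.6,0,0,0,0],[0.7,0,0,0,0],[0.8,0,0,0,0],[1,0,0,0,0],[1,0,0,0,0]]' 30;  python3 -m inch '[[1,0,0,0,0],[1,0,0,0,0],[1,0,0,0,0]]' 60
```

```text
time_s: 6.4
position: [0.4741, -0.1865, 0.0215]
ee_rot: [[0.842, 0.539, -0.005], [0.539, -0.842, 0.003], [-0.002, -0.005, -1.0]]
contact_force: [-0.9, 1.0, -0.8]
finger_gap: 0.0851
grip_force: 0.0
time_s: 7.07
position: [0.4765, -0.1879, 0.0251]
ee_rot: [[0.843, 0.539, 0.001], [0.539, -0.843, -0.001], [0.001, 0.001, -1.0]]
contact_force: [-0.2, -0.2, 3.7]
finger_gap: 0.0113
grip_force: 30.3
time_s: 7.32
position: [0.4767, -0.188, 0.0251]
ee_rot: [[0.843, 0.539, 0.001], [0.539, -0.843, -0.001], [0.001, 0.001, -1.0]]
contact_force: [-0.8, 0.7, 5.2]
finger_gap: 0.0108
grip_force: 60.2
```

```bash
python3 -m inch '[[1,0,0,-0.3,0],[1,0,0,-0.7,0],[1,0,0,-0.8,0],[1,0,0,-0.8,0],[1,0,0,-0.7,0],[1,0,0,0,0],[1,0,0,0,0]]'; python3 - <<'E'
from look import *
s,im,T,p,r=look("w4");o=s['position'];print(o,s['finger_gap'])
for t in("knob_mid","knob_grip","knob_bore"):
    for d in bot.landmark_of("wrist",t):
        l=np.array(d['location'])-o
        if np.linalg.norm(l)<.06:print(t,np.round(np.array(s['ee_rot']).T@l,4),d['p'])
print(p(o+[0,0,-.004]))
cv2.imwrite("pics/w4w.png",warp(im,p,o[:2],o[2]-.0041,.045,450)[:,:,::-1])
E
```

```text
time_s: 7.9
position: [0.4764, -0.1879, 0.1243]
ee_rot: [[0.843, 0.539, 0.002], [0.539, -0.843, -0.001], [0.001, 0.002, -1.0]]
contact_force: [-0.5, -0.7, -0.8]
finger_gap: 0.0105
grip_force: 59.4
[ 0.47643476 -0.18787797  0.1242746 ] 0.010482598649739848
knob_mid [-0.001   0.0015  0.0042] 0.76
knob_grip [-0.0034  0.0023 -0.0084] 0.88
knob_bore [-0.0017 -0.0006  0.0236] 0.96
[322.22858817 258.23510892]
```

View pics/w4w.png

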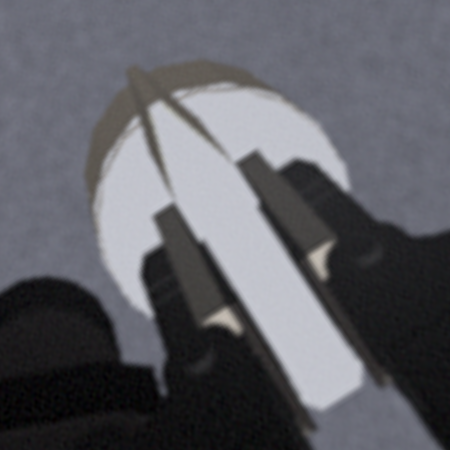

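The knob is held squarely, with its tip at (158,100) and rear at (341,391). Both put its axis within about 1 mm of the tool axis. Now I'll carry it over the spindle.

```bash
python3 -m inch '[[1,0.3,-0.35,0,0],[1,0.6,-0.7,0,0],[1,0.63,-0.73,0,0],[1,0.63,-0.73,0,0],[1,0.63,-0.73,0,0],[1,0.63,-0.73,0,0],[1,0.63,-0.73,0,0],[1,0.63,-0.73,0,0]]' >/dev/null; python3 -m inch '[[1,0.63,-0.73,0,0],[1,0.63,-0.73,0,0],[1,0.63,-0.73,0,0],[1,0.63,-0.73,0,0],[1,0.63,-0.73,0,0],[1,0.6,-0.7,0,0.02],[1,0.3,-0.35,0,0.022],[1,0,0,0,0],[1,0,0,0,0]]'; python3 - <<'E'
from look import *
s=bot.observe();print(s['position'],s['contact_force'],s['finger_gap'])
R=np.array(s['ee_rot']);print(R.T@(np.array([.5333,.2138,.1243])-s['position'])/.03,np.degrees(np.arctan2(R[1,0],R[0,0])))
for c in("top","scene"):
    bot.get_image(c)
    for t in("knob_mid","dial_centre"):lm(t,c)
E
```

```text
time_s: 9.52
position: [0.5329, 0.2095, 0.1216]
ee_rot: [[0.905, 0.425, -0.003], [0.425, -0.905, -0.001], [-0.003, -0.0, -1.0]]
contact_force: [-0.1, -0.1, -1.4]
finger_gap: 0.0108
grip_force: 59.4
[0.5329229  0.20952343 0.12163754] [-0.05737713 -0.12066157 -1.36527069] 0.010756602457367205
[ 0.07175884 -0.12367012 -0.08894861] 25.18130825035613
knob_mid [0.4563, -0.0785, 0.0194] 0.87
knob_mid [0.369, -0.1634, 0.0188] 0.67
knob_mid [0.5296, 0.2104, 0.118] 0.45
dial_centre [0.3341, 0.3988, 0.0592] 0.83
dial_centre [0.532, 0.2141, 0.0544] 0.58
knob_mid [0.452, -0.0743, 0.0255] 0.96
knob_mid [0.3688, -0.1584, 0.0243] 0.89
knob_mid [0.5304, 0.2065, 0.1219] 0.71
knob_mid [0.5325, 0.2138, -0.0002] 0.17
dial_centre [0.5367, 0.2116, 0.0567] 0.62
dial_centre [0.3331, 0.3966, 0.0592] 0.59
```

```bash
python3 -m inch '[[1,0.07,-0.12,0.2,0],[1,0,0,0.2,0],[1,0,0,0.1,0],[1,0,0,0,0]]'; python3 -m inch '[[1,0,0,0.07,0],[1,0,0,0.07,0],[1,0,0,0.04,0],[1,0,0,0.04,0],[1,0,0,0.04,0],[1,0,0,0,0],[1,0,0,0,0]]'
```

```text
time_s: 10.15
position: [0.5332, 0.2132, 0.1066]
ee_rot: [[0.906, 0.423, -0.003], [0.423, -0.906, -0.001], [-0.003, -0.0, -1.0]]
contact_force: [0.5, -0.1, -1.4]
finger_gap: 0.0104
grip_force: 59.4
time_s: 10.73
position: [0.5342, 0.2135, 0.1005]
ee_rot: [[0.906, 0.423, -0.0], [0.423, -0.906, -0.0], [-0.0, 0.0, -1.0]]
contact_force: [-0.2, 0.2, -0.8]
finger_gap: 0.0103
grip_force: 59.4
```

```bash
python3 -m inch '[[1,0,0,0.04,0],[1,0,0,0.04,0],[1,0,0,0,0]]'; python3 -m inch '[[1,0,0,0.04,0],[1,0,0,0.04,0],[1,0,0,0,0]]'
```

```text
time_s: 10.98
position: [0.5341, 0.2135, 0.0978]
ee_rot: [[0.906, 0.423, -0.0], [0.423, -0.906, -0.0], [-0.0, -0.0, -1.0]]
contact_force: [-0.7, 0.1, -1.1]
finger_gap: 0.0107
grip_force: 59.4
time_s: 11.23
position: [0.5342, 0.2135, 0.0954]
ee_rot: [[0.906, 0.423, -0.0], [0.423, -0.906, 0.0], [0.0, -0.0, -1.0]]
contact_force: [-0.7, -0.0, -0.3]
finger_gap: 0.0105
grip_force: 59.4
```

No force below the wrong-turn rest height of TCP 0.099, so the bore is slipping over the spindle. I'll carry on to the clip, then press.

```bash
python3 -m inch '[[1,0,0,0.04,0],[1,0,0,0.04,0],[1,0,0,0,0]]'; python3 -m inch '[[1,0,0,0.04,0],[1,0,0,0.04,0],[1,0,0,0,0]]'; python3 -m inch '[[1,0,0,0.04,0],[1,0,0,0,0]]'
```

```text
time_s: 11.48
position: [0.5342, 0.2136, 0.0931]
ee_rot: [[0.906, 0.423, -0.0], [0.423, -0.906, 0.0], [0.0, -0.0, -1.0]]
contact_force: [0.6, 1.1, -0.7]
finger_gap: 0.0108
grip_force: 59.4
time_s: 11.73
position: [0.5345, 0.2137, 0.0912]
ee_rot: [[0.906, 0.423, 0.001], [0.423, -0.906, 0.0], [0.001, -0.0, -1.0]]
contact_force: [0.2, 1.0, 0.6]
finger_gap: 0.011
grip_force: 59.7
time_s: 11.9
position: [0.5347, 0.2137, 0.0902]
ee_rot: [[0.906, 0.423, 0.001], [0.423, -0.906, 0.0], [0.001, 0.0, -1.0]]
contact_force: [0.6, 1.0, 2.4]
finger_gap: 0.0106
grip_force: 60.0
```

```bash
python3 -m inch '[[1,0,0,0.05,0],[1,0,0,0,0]]'; python3 -m inch '[[1,0,0,0.05,0],[1,0,0,0,0]]'; python3 -m inch '[[1,0,0,0.05,0],[1,0,0,0,0]]'
```

```text
time_s: 12.07
position: [0.5347, 0.2137, 0.0882]
ee_rot: [[0.906, 0.423, 0.001], [0.423, -0.906, 0.001], [0.001, 0.0, -1.0]]
contact_force: [2.0, 1.6, 1.5]
finger_gap: 0.0108
grip_force: 59.6
time_s: 12.23
position: [0.5342, 0.2135, 0.086]
ee_rot: [[0.906, 0.423, 0.0], [0.423, -0.906, 0.0], [0.0, -0.0, -1.0]]
contact_force: [2.3, 3.0, -0.8]
finger_gap: 0.0106
grip_force: 59.3
time_s: 12.4
position: [0.5342, 0.2136, 0.0852]
ee_rot: [[0.906, 0.423, -0.0], [0.423, -0.906, 0.0], [-0.0, -0.0, -1.0]]
contact_force: [0.1, 3.1, 0.8]
finger_gap: 0.0107
grip_force: 59.6
```

```bash
python3 -m inch '[[1,0,0,0.03,0],[1,0,0,0,0]]'; python3 -m inch '[[1,0,0,0.03,0],[1,0,0,0,0]]'; python3 -m inch '[[1,0,0,0.03,0],[1,0,0,0,0]]'
```

```text
time_s: 12.57
position: [0.5342, 0.2136, 0.0851]
ee_rot: [[0.906, 0.423, -0.0], [0.423, -0.906, -0.0], [-0.0, -0.0, -1.0]]
contact_force: [-1.2, 1.1, 5.7]
finger_gap: 0.0108
grip_force: 60.4
time_s: 12.73
position: [0.5343, 0.2136, 0.0851]
ee_rot: [[0.906, 0.423, -0.001], [0.423, -0.906, -0.0], [-0.001, -0.0, -1.0]]
contact_force: [-4.8, 0.2, 10.6]
finger_gap: 0.0106
grip_force: 61.1
time_s: 12.9
position: [0.5343, 0.2136, 0.0852]
ee_rot: [[0.906, 0.423, -0.001], [0.423, -0.906, -0.0], [-0.001, -0.0, -1.0]]
contact_force: [-6.5, -0.9, 15.4]
finger_gap: 0.0108
grip_force: 61.7
```

```bash
python3 -m inch '[[1,0,0,0.04,0],[1,0,0,0.04,0],[1,0,0,0,0]]'; python3 -m inch '[[1,0,0,-0.15,0],[1,0,0,0,0]]'; python3 -m inch '[[0.5,0,0,0,0],[0,0,0,0,0],[-0.5,0,0,0,0],[-1,0,0,0,0],[-1,0,0,0,0],[-1,0,0,0,0],[-1,0,0,0,0],[-1,0,0,0,0]]' 20;  python3 -m inch '[[-1,0,0,-0.3,0],[-1,0,0,-0.8,0],[-1,0,0,-0.9,0],[-1,0,0,-0.9,0],[-1,0,0,-0.9,0],[-1,0,0,-0.9,0],[-1,0,0,0,0],[-1,0,0,0,0]]'; python3 - <<'E'
from look import *
s,im,T,p,r=look("w5")
for t in("knob_mid","knob_grip"):lm(t)
bot.get_image("scene");lm("knob_mid","scene")
c=(.5335,.214)
sc=bot.get_image("scene")[130:250,330:450]
cv2.imwrite("pics/w5w.png",np.hstack([warp(im,p,c,.081,.06,400),cv2.resize(sc,(400,400),interpolation=cv2.INTER_CUBIC)])[:,:,::-1])
E
```

```text
time_s: 13.15
position: [0.5344, 0.2136, 0.0851]
ee_rot: [[0.906, 0.423, -0.002], [0.423, -0.906, -0.001], [-0.002, -0.0, -1.0]]
contact_force: [-12.9, -2.4, 26.8]
finger_gap: 0.0106
grip_force: 63.3
time_s: 13.32
position: [0.5343, 0.2135, 0.0851]
ee_rot: [[0.906, 0.423, 0.001], [0.423, -0.906, 0.0], [0.001, 0.0, -1.0]]
contact_force: [-1.8, -0.0, 3.8]
finger_gap: 0.0105
grip_force: 60.0
time_s: 13.98
position: [0.5343, 0.2135, 0.0846]
ee_rot: [[0.906, 0.423, -0.0], [0.423, -0.906, -0.0], [-0.0, 0.0, -1.0]]
contact_force: [-0.1, -0.0, -0.4]
finger_gap: 0.0856
grip_force: 0.0
time_s: 14.65
position: [0.5356, 0.2139, 0.2291]
ee_rot: [[0.906, 0.423, 0.006], [0.423, -0.906, 0.001], [0.006, 0.001, -1.0]]
contact_force: [0.4, 0.6, 0.1]
finger_gap: 0.0853
grip_force: 0.0
knob_mid [0.5339, 0.2132, 0.0826] 0.94
knob_mid [0.454, -0.081, 0.027] 0.72
knob_mid [0.3703, -0.1585, 0.0232] 0.44
knob_grip [0.4554, -0.0777, 0.0318] 0.88
knob_grip [0.532, 0.2148, 0.0916] 0.83
knob_grip [0.373, -0.1625, 0.0375] 0.5
knob_mid [0.5346, 0.2101, 0.0829] 0.94
knob_mid [0.4523, -0.077, 0.0218] 0.57
knob_mid [0.3688, -0.16, 0.0181] 0.55
```

View pics/w5w.png

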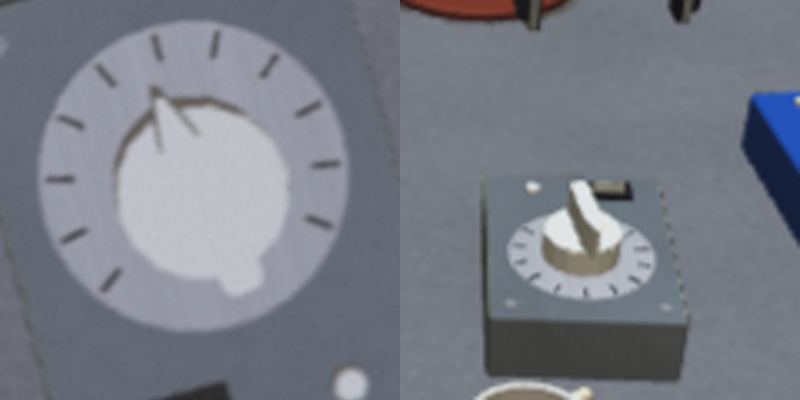

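The knob sits flat on the dial, at about (203,190) in the left half and (582,245) in the right half. `knob_mid` reads z ≈ 0.0826, so it is home and released.

```bash
python3 -c "
from plant import bot
print(bot.hand_in())"
```

```text
the job is handed in; nothing more can be done
None
```

The white knob is back on the grey controller, pressed fully home (peak push about 27 N) and released. I handed the job in with about 15 s on the robot clock; no verdict came back. The basin, mug and paddle should be where they were, as I kept well clear of them, but I didn't re-measure them at the end.

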